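Lock the pitch pipe into the reed tester

TASK

Take the brass pitch pipe, the one with the broad flange, out of the wooden rack and push it upright, spigot down, into the air socket of the green reed tester until its flange has snapped under both spring catches and sits flush on the socket. Leave it locked there and let go; leave the two tapered shaping forms standing in the rack.

Things in the scene. Friction and masses are not known exactly. Their poses are not given: they have to be found in the camera images.
- pipe_mid (a point): Brass pitch pipe, 120 mm long, 0.1 kg, in one of 3 rack holes (a row, 80 mm apart, any order). Bottom up: spigot 16 mm dia x 26, tapered foot, in the hole; flange 42 dia x 6, resting on the rack; straight round barrel 22 dia x 88. This point: on the axis, half-way up, 60 above the foot, 34 above the flange underside. z up its axis. Hold 15-30 mm above this point, fingers closing across the row.
- socket_mouth (a point): Mouth centre of the air socket, level with the top of the 56 mm square aluminium block on the fixed green tester; z up. Bore 20 mm dia, 34 deep, 5 mm chamfer. Two sloping spring catches at +-y reach 23 mm above it. Flange meets them 12 mm above the block; push on with 5-12 N and they snap over it as it lands on the block: pipe half-way point then 34 mm above here. Gauge and port nearby are lower.
- form_a_mid (a point): Brass shaping form in the rack, to be left alone: same 16 mm spigot in its hole, no flange, body 30 mm in diameter tapering to 12 mm at the top, 100 mm long. This point is on its axis, 50 mm above its foot; its top is 74 mm above the rack top.
- form_b_mid (a point): A second brass shaping form in the rack, the same as the first; to be left alone.
Mind the look-alikes: they are no part of the job. What is shaped like the part that bears pipe_mid but purple or turquoise is not meant.

How it is judged (in metres and radians):
On the way:
1. the pipe, held by the fingers, has its spigot in the socket's mouth (horizontal distance between pipe_mid and socket_mouth below 0.012 m and z of pipe_mid in the frame of socket_mouth below 0.057 m and angle between pipe_mid's own z axis and vertical below 0.26 rad and contact force between the fingers and pipe above 0.5 N), for 0.04 s.
At the end, for the whole second after the job is handed in: The pipe stands locked in the socket, at rest and released: its flange on the block under the catches (half-way point at most 36.5 mm above the mouth, 34 mm when flush), within 10 mm of the bore's axis and 10 degrees of upright; both shaping forms within 20 mm of where they stood (z of pipe_mid in the frame of socket_mouth below 0.0365 m and horizontal distance between pipe_mid and socket_mouth below 0.01 m and angle between pipe_mid's own z axis and vertical below 0.17 rad and linear speed of pipe below 0.02 m/s and distance of each of form_a_mid, form_b_mid from where it was at the start of the episode below 0.02 m); the robot touches nothing.
It fails at once if a shaping form is knocked or taken out of the rack (distance of any of form_a_mid, form_b_mid from where it was at the start of the episode above 0.03 m).
It also fails if it takes over 35 s, if anything falls off the work surface, if the arm or the gripper's body presses on something with over 40 N, if the wrist force passes 120 N, or if a joint passes its speed limit or range.

ROBOT

A 6-joint arm with a two-finger parallel gripper is mounted at the origin on the work surface. World frame = base frame: x ahead of the robot, y to its left, z up, the work surface at z = 0. Lengths are in mm, angles in rad, forces in N, time in s.
With the tool pointing down it reaches from about 400 to 925 mm from the base axis. Payload 12.5 kg.
Tool frame: the origin (TCP) lies at the very end of the fingers, on their centre line; the grasp point (between the pads) lies 19 mm behind it; z points along the fingers, y is the line along which they close (so a half turn about z gives the same grasp; the last joint's range is limited). The gripper opens to 95 mm and grips with 3 to 60 N. Pads are 20 mm wide; open, the fingers measure 119 mm over their backs; the gripper's body (75 mm by 180 mm) begins 59 mm behind the grasp point.
Start: joints at [1.01, 0.491, 1.559, -0, 1.092, -0.106], TCP at [274.538, 561.494, 214.661] pointing down, gripper open.
Joint ranges: [-3.1, 3.1], [-0.84, 2.19], [0.05, 2.79], [-1.13, 4.28], [0.06, 2.93], [-2.69, 2.69]. Speed limits (rad/s): [2.22, 2.22, 2.79, 3.14, 3.14, 3.14].

INTERFACE

Orientations are given as [roll, pitch, yaw] about the fixed x, y, z axes, in that order (R = Rz(yaw) Ry(pitch) Rx(roll)).
In Python, from cell import * gives the robot as it stands.
- The arm moves only by the tool step_arm, never from a script. Its argument "plan" is a list of rows, each an object of numbers: "x", "y", "z": the shift along the tool's x, y, z in units of 25 mm (1.0 is 25 mm); "rx", "ry", "rz": the turn, a rotation vector about the tool's x, y, z in units of 0.1 rad (1.0 is 0.1 rad). In form: [{"x": .., "y": .., "z": .., "rx": .., "ry": .., "rz": ..}, ...]. A call has exactly 10 rows; each row shifts and turns the commanded pose from where the row before left it, along the tool's axes as they then stand; what a row does not reach is not made up. A row lasts 1/12 s, in which the tool goes at most 41.7 mm and 7.16 degrees, less where a joint would pass 70% of its speed; a pose out of reach is approached as far as the arm can. A call with a number of a shift or a turn outside -1 to 1 is refused whole. A call with a gripper value outside its range is refused whole. "jaw" is the closure, from -1 (fully open) to 1 (shut), so that 0 is half open, set as the call begins (left out, the last holds). The fingers move at their own pace and stop on an object; the grip force is fixed at half the most. Time passes only in rows, so rows that do not move let the fingers close, or fill a call up. It gives the time, the measured TCP pose, the force, the opening and the grip force at its end, in the units of the state.
- state(): the state, without advancing time (a new reading comes with each control period).
- read_camera(name): name is "side" or "top" or "wrist"; returns a dict with "image" (384x512x3 uint8, red, green, blue), "depth" (384x512 float32, mm along the optical axis (not along the pixel's ray), 0 where there is no reading), "vfov" (degrees; the focal length in pixels is half the picture's height over the tangent of half this angle, whatever the lens; pixels are square), "cx", "cy" (the principal point, pixels), "R" (3x3) and "t" (3): a world point X has camera coordinates R X + t. Camera axes: x right, y down, z forward; pixel columns grow to the right and rows downward; lengths in mm; the calibration is good to about 2 mm. A picture is of the moment at which its call begins.
- job_done(): hands the job in; it is judged then, once.
The state is a dict: "t": time; "joints": joint angles; "qvel": joint speeds; "tau": joint torques, N m; "eef_pos": TCP position; "tcp_rot": TCP orientation; "ft_force": force on the tool from outside, world axes, zero at the start; "moment": the same for the moment, N m; "opening": opening from 0.0 (shut) to 1.0 (fully open); "grip_force": force on a finger pad.
Only numpy, scipy, OpenCV 4.12 (cv2) and the standard library are available. Lean on these libraries where they do the work, as an engineer would, in place of code of your own. Each camera call takes 0.05 s, during which the arm holds its last target. There are 200 camera calls.

## Working session

There is one attempt and no reset: what is moved stays moved. The work goes in short steps, Python scripts to look and compute and a tool call to move; the robot and the scene stay as the last step left them, time stands still between calls to the robot, and variables do not carry over. Pictures are saved under pics/ and viewed, at most 10 in all, crops included, and the job is handed in when it is done.

Besides the shell and the picture viewer there is one more tool, called after "Emit:" as a command line: name --argument value ..., lists and objects as JSON in quotes. step_arm: Moves the arm, as the interface text tells. Shifts and turns lie within -1 to 1; 1 stands for 25 mm of shift or 0.1 rad of turn. Its arguments: {"type":"object","properties":{"plan":{"type":"array","items":{"type":"object","properties":{"x":{"type":"number"},"y":{"type":"number"},"z":{"type":"number"},"rx":{"type":"number"},"ry":{"type":"number"},"rz":{"type":"number"}}}},"jaw":{"type":"number"}},"required":["plan"]}

```bash
mkdir -p pics
cat > h.py <<'E'
from cell import *
import numpy as np, cv2
def cam(n):
    c=read_camera(n); c['f']=c['image'].shape[0]/2/np.tan(np.radians(c['vfov']/2)); return c
def ray(c,u,v):
    d=np.array([(u-c['cx'])/c['f'],(v-c['cy'])/c['f'],1.]); return -c['R'].T@c['t'], c['R'].T@d
def onplane(c,u,v,z):
    o,d=ray(c,u,v); return o+d*(z-o[2])/d[2]
def cloud(c):
    h,w=c['depth'].shape; u,v=np.meshgrid(np.arange(w),np.arange(h)); D=c['depth']
    P=np.stack([(u-c['cx'])/c['f']*D,(v-c['cy'])/c['f']*D,D],-1)
    return (P-c['t'])@c['R']
def save(n,im): cv2.imwrite('pics/'+n,im[...,::-1])
E
python3 - <<'E'
from h import *
import pickle
s=state(); print({k:np.round(s[k],3) for k in s})
C={n:cam(n) for n in('side','top')}
pickle.dump(C,open('c.pkl','wb'))
save('a.png',C['top']['image']);save('b.png',C['side']['image'])
for n in C: c=C[n]; print(n,np.round(-c['R'].T@c['t']),np.round(c['R'][2],2),c['f'],c['cx'],c['cy'],(c['depth']>0).mean())
E
```

```text
{'t': np.float64(0.0), 'joints': array([ 1.01 ,  0.492,  1.559, -0.   ,  1.092, -0.106]), 'qvel': array([-0.002, -0.   , -0.001,  0.   , -0.001, -0.001]), 'tau': array([ 1.0000e-03, -6.1266e+01, -2.5818e+01,  6.9000e-02,  4.8000e-02,
       -0.0000e+00]), 'eef_pos': array([274.394, 561.246, 214.069]), 'tcp_rot': array([-3.14 , -0.   ,  2.687]), 'ft_force': array([-0.099,  0.344,  0.444]), 'moment': array([ 0.024, -0.087, -0.018]), 'grip_force': np.float64(0.0), 'opening': np.float64(1.0)}
side [ 193. -772.  574.] [ 0.25  0.81 -0.52] 387.8697719457844 254.1119084933346 193.83872650976622 0.9960988362630209
top [ 375.  -13. 1022.] [ 0.05 -0.04 -1.  ] 396.5655194870657 257.33395080606306 189.48661675543505 0.9960225423177084
```

View pics/a.png

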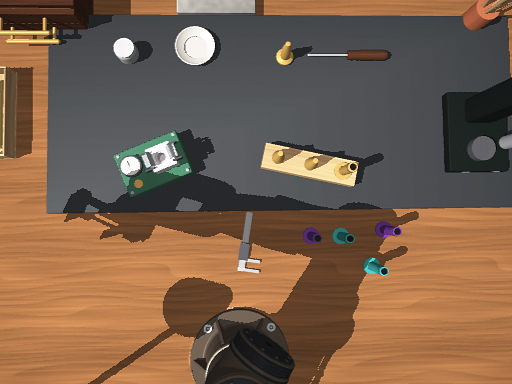

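View pics/b.png

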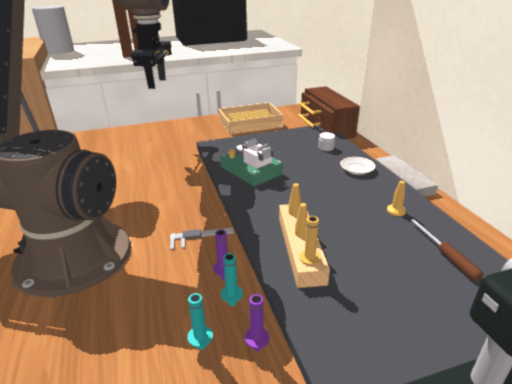

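Top view: the rack is at (310,163), with brass pieces at about (278,156), (312,162) and (348,168). The tester is at (153,163), with its metal block at (160,157). The look-alikes are the purple and turquoise pipes at (312,236), (343,236), (388,229) and (376,267), and a loose brass piece at (285,53). The right-hand rack piece at (348,168) fits: it is brass, in the rack, has a flange and a straight barrel with an open top. I'll confirm it in an enlarged crop.

Run:
```python
from h import *
import pickle
C=pickle.load(open('c.pkl','rb'))
t=C['top'];s=C['side']
a=cv2.resize(t['image'][130:200,105:205],None,fx=4,fy=4,interpolation=2)
b=cv2.resize(t['image'][130:200,255:365],None,fx=4,fy=4,interpolation=2)[:,:400]
b=cv2.resize(t['image'][135:195,257:367],(400,218),interpolation=2)
d=cv2.resize(s['image'][175:290,270:340],(195,320),interpolation=2)
e=cv2.resize(s['image'][130:190,210:300],(450,300),interpolation=2)
im=np.zeros((600,800,3),np.uint8)
im[:280,:400]=a; im[:218,400:800]=b; im[280:600,:195]=d; im[290:590,200:650]=e
save('c.png',im)
P=cloud(t)
for z0,z1,n in((25,600,'all'),):
    pass
roi=P[135:195,257:367].reshape(-1,3)
print('rack z hist',np.histogram(roi[:,2],bins=np.arange(-10,170,10)))
roi=P[130:200,105:205].reshape(-1,3)
print('tester z hist',np.histogram(roi[:,2],bins=np.arange(-10,170,5)))
np.set_printoptions(linewidth=250)
print(P[138:178:2,140:192:2,2].round().astype(int))
```

```text
rack z hist (array([   0,    0,    0,  287, 3816,   48,   41,  154, 1772,   46,   60,
         53,   50,   50,   37,   70,   14]), array([-10,   0,  10,  20,  30,  40,  50,  60,  70,  80,  90, 100, 110,
       120, 130, 140, 150, 160]))
tester z hist (array([   0,    0,    0,    0,    0,    0,    0,  498, 3058,  206,   22,
         29,   23,   28,   22,  238, 1383,  134,  107,  324,   72,   30,
         23,   97,  331,   82,   56,  140,   63,    5,    0,    0,    0,
          0,    0]), array([-10,  -5,   0,   5,  10,  15,  20,  25,  30,  35,  40,  45,  50,
        55,  60,  65,  70,  75,  80,  85,  90,  95, 100, 105, 110, 115,
       120, 125, 130, 135, 140, 145, 150, 155, 160, 165]))
[[  32   32   32   35   32   33   34   33   70   68   73   71   71   73   73   73   74   74   74   72   30   34   33   33   28   33]
 [  32   31   32   28   33   71   69   71   70   73   72   74   72   76   69   76   72   71   74   71   56   34   30   29   32   33]
 [  32   32   33   72   71   72   75   74   70   70   71   71  108  111  114  118  118  120  111   74   70   32   30   35   32   30]
 [  72
[... 1555 characters left out ...]
 72   70   70   74   72   71   70]
 [  86   74   72   70  114  120  120  120  114  112  111  112  109   99   91   77   73   72   75   70   70   72   71   73   72   72]
 [  87   73   72  118  119  117  107  115  115  114  107   97   88   74   70   72   75   74   73   71   72   72   75   73   73   73]
 [  80   71   71   72  103   72   74  114   99   89   83   71   73   71   71   70   74   73   71   73   71   74   71   71   68   70]
 [  72   72   76   70   74   71   69   73   75   74   74   75   72   74   71   72   70   73   71   74   74   72   68   70   59   44]
 [  74   71   70   73   75   71   72   72   71   72   72   74   75   77   72   71   71   72   71   70   70   67   52   43   32   34]]
```

View pics/c.png

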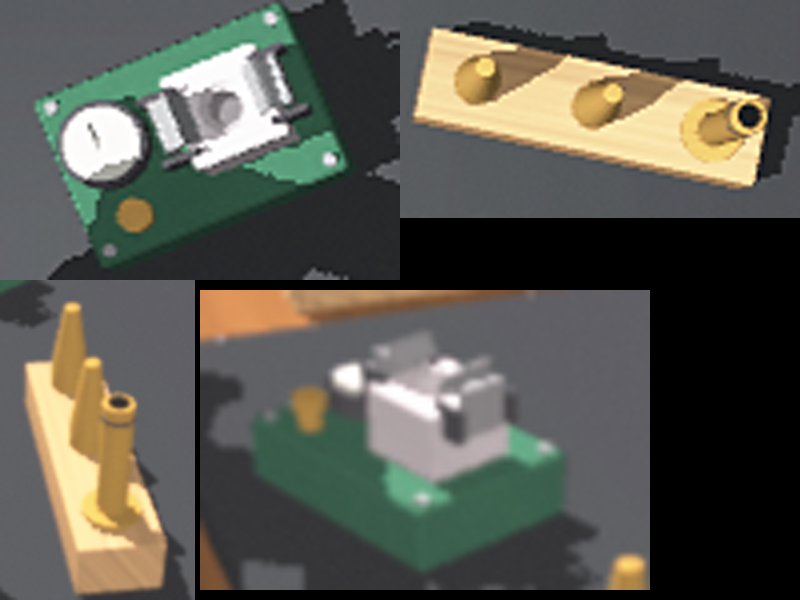

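Crop: the rightmost rack piece, with its ring top at top-view pixel (352,167), has a broad flange and a straight hollow barrel. It is the pipe. The other two are tapered forms. The catches sit to the image left and right of the bore at about (160,157). Next I'll measure.

Run:
```python
from h import *
import pickle
C=pickle.load(open('c.pkl','rb'))
np.set_printoptions(suppress=True,precision=1)
def fitc(xy):
    A=np.c_[2*xy,np.ones(len(xy))]; s=np.linalg.lstsq(A,(xy**2).sum(1),rcond=None)[0]
    return s[:2],np.sqrt(s[2]+s[0]**2+s[1]**2)
t=C['top'];s=C['side'];P=cloud(t)
# rack
hsv=cv2.cvtColor(t['image'],cv2.COLOR_RGB2HSV)
roi=np.zeros((384,512),bool); roi[138:190,258:366]=1
m=roi&(abs(P[...,2]-73)<7)
zr=np.median(P[...,2][m]); print('rack top z',zr)
r=cv2.minAreaRect(P[m][:,:2].astype(np.float32)); b=cv2.boxPoints(r); print('rack',r,b)
# piece tops / axis by height slices
for name,(u0,u1) in dict(p=(325,366),f1=(265,295),f2=(297,325)).items():
    q=np.zeros_like(roi);q[140:190,u0:u1]=1
    Z=P[...,2]-zr
    for z0,z1 in((4,9),(20,40),(40,60),(60,75),(85,100)):
        w=q&(Z>z0)&(Z<z1)
        if w.sum()>8: print(name,z0,w.sum(),P[w].mean(0),np.ptp(P[w][:,:2],axis=0))
# tester block
q=np.zeros_like(roi);q[134:176,138:190]=1
w=q&(abs(P[...,2]-111.5)<5); zb=np.median(P[...,2][w]);print('block z',zb,w.sum())
r=cv2.minAreaRect(P[w][:,:2].astype(np.float32));print('block+',r)
w2=q&(P[...,2]>121)&(P[...,2]<140)
n,l,st,ce=cv2.connectedComponentsWithStats(w2.astype(np.uint8))
for i in range(1,n):
    if st[i,4]>20: print('catch',P[l==i].mean(0),st[i],cv2.minAreaRect(P[l==i][:,:2].astype(np.float32)))
h=np.zeros_like(roi);h[150:165,154:168]=1
h=(h&(P[...,2]<107)).astype(np.uint8)
n,l,st,ce=cv2.connectedComponentsWithStats(h)
i=1+st[1:,4].argmax();print('hole px',st[i],ce[i],'->',onplane(t,*ce[i],zb), 'eq dia mm',np.sqrt(4*st[i,4]/np.pi)*(1022-zb)/t['f'])
# board outline orientation
w=(hsv[...,0]>55)&(hsv[...,0]<95)&(hsv[...,1]>90);w[:, 230:]=0;w[:120]=0
print('green',cv2.minAreaRect(P[w][:,:2].astype(np.float32)), np.median(P[w][:,2]))
# side view same
Ps=cloud(s)
q=np.zeros_like(roi);q[135:180,235:285]=1
w=q&(abs(Ps[...,2]-111.5)<5);print('side block z',np.median(Ps[w][:,2]),cv2.minAreaRect(Ps[w][:,:2].astype(np.float32)))
q=np.zeros_like(roi);q[210:265,296:325]=1
for z0 in(25,40,55,70):
    w=q&(Ps[...,2]-zr>z0)&(Ps[...,2]-zr<z0+15)&(hsv[...,0]>=0)
    pt=Ps[w]; pt=pt[np.abs(pt[:,:2]-np.median(pt[:,:2],0)).max(1)<30]
    print('side pipe',z0,len(pt),np.median(pt,0),fitc(pt[:,:2]))
```

```text
rack top z 72.711124893505
rack ((481.65631103515625, -177.18548583984375), (230.25619506835938, 60.869083404541016), 77.89460754394531) [[ 427.8 -283.4]
 [ 487.3 -296.1]
 [ 535.6  -71. ]
 [ 476.   -58.2]]
p 4 110 [ 464.1 -249.6   78.7] [48.7 65. ]
p 20 23 [ 462.6 -247.7  101. ] [20.8 12.6]
p 40 22 [ 460.2 -248.1  122.3] [18.1 13.1]
p 60 14 [ 462.2 -246.   139.8] [16.1  6.6]
p 85 85 [ 464.5 -253.6  166.3] [20.  21.2]
f1 4 13 [495.6 -98.3  77.5] [58.1 45.4]
f1 20 47 [493.9 -95.8 101.8] [27.8 28.1]
f1 40 35 [494.  -94.9 121.8] [20.9 20.4]
f1 60 36 [497.1 -98.2 142.7] [13.2 13.6]
f2 4 10 [ 480.5 -172.6   78.2] [58.3 59.7]
f2 20 51 [ 477.8 -171.4  102.7] [28.7 24.7]
f2 40 33 [ 478.3 -171.6  122.1] [18.4 19.1]
f2 60 40 [ 480.2 -174.9  142.4] [13.3 14.1]
block z 111.80047376594912 442
block+ ((498.775146484375, 170.80496215820312), (56.46160125732422, 85.00178527832031), 22.265850067138672)
catch [508.8 145.4 128.1] [166 143  13  15 117] ((510.4100036621094, 146.7769012451172), (33.32045364379883, 19.15680694580078), 22.95638656616211)
catch [487.4 197.8 128.2] [142 152  13  17 128] ((489.6686706542969, 198.95631408691406), (34.47084426879883, 20.420284271240234), 24.52863883972168)
hole px [156 152  10  10  65] [161.  156.3] -> [497.6 171.9 111.8] eq dia mm 20.880139324603526
green ((477.8746643066406, 134.30538940429688), (318.2973937988281, 166.57949829101562), 82.76753234863281) 71.81715238502565
side block z 111.2344280272145 ((495.9418640136719, 174.850341796875), (53.77178192138672, 91.31282043457031), 21.760339736938477)
side pipe 25 73 [ 459.2 -260.9  104.9] (array([ 463.8, -252.9]), np.float64(10.158738071018156))
side pipe 40 72 [ 458.9 -260.7  120.6] (array([ 463.6, -253.6]), np.float64(9.680093124154459))
side pipe 55 76 [ 458.6 -261.2  135. ] (array([ 463.7, -253.1]), np.float64(10.145362494332723))
side pipe 70 81 [ 459.2 -260.6  150.1] (array([ 463.6, -253.2]), np.float64(10.019738653435411))
```

Measurements agree with the given sizes: rack top z≈73, pipe axis at (464,-253.5), with the holes 79-80 mm apart. The socket mouth is at about (498.3,171.6,111.6). The pipe is gripped with tool yaw 1.363. I'm moving now.

Emit:
step_arm --jaw -1 --plan '[{"rz":1,"z":-0.1},{"rz":1,"z":-0.1},{"rz":1,"z":-0.1},{"rz":1,"z":-0.1},{"rz":1,"z":-0.1},{"rz":1,"z":-0.1},{"rz":1,"z":-0.1},{"rz":1,"z":-0.1},{"rz":1,"z":-0.1},{"rz":1,"z":-0.1}]'

```text
schema error: expected keys x, y, z, rx, ry, rz
```

Emit:
step_arm --plan '[{"rz":1},{"rz":1},{"rz":1},{"rz":0.24},{"x":-1,"y":1},{"x":-1,"y":1},{"x":-1,"y":1},{"x":-1,"y":1},{"x":-1,"y":1},{"x":-1,"y":1}]'

```text
schema error: expected keys x, y, z, rx, ry, rz
```

Emit:
step_arm --plan '[{"x":-1,"y":1},{"x":-1,"y":1},{"x":-1,"y":1},{"x":-1,"y":1},{"x":-1,"y":1},{"x":-1,"y":1},{"x":-1,"y":1},{"x":-1,"y":1},{"x":-1},{"x":-1}]'

```text
schema error: expected keys x, y, z, rx, ry, rz
```

Emit:
step_arm --jaw -1 --plan '[{"x":0,"y":0,"z":-0.1,"rx":0,"ry":0,"rz":1},{"x":0,"y":0,"z":-0.1,"rx":0,"ry":0,"rz":1},{"x":0,"y":0,"z":-0.1,"rx":0,"ry":0,"rz":1},{"x":0,"y":0,"z":-0.1,"rx":0,"ry":0,"rz":1},{"x":0,"y":0,"z":-0.1,"rx":0,"ry":0,"rz":1},{"x":0,"y":0,"z":-0.1,"rx":0,"ry":0,"rz":1},{"x":0,"y":0,"z":-0.1,"rx":0,"ry":0,"rz":1},{"x":0,"y":0,"z":-0.1,"rx":0,"ry":0,"rz":1},{"x":0,"y":0,"z":-0.1,"rx":0,"ry":0,"rz":1},{"x":0,"y":0,"z":-0.1,"rx":0,"ry":0,"rz":1}]'

```text
t: 0.93
eef_pos: [274.5, 561.4, 239.4]
tcp_rot: [-3.141, 0.001, 1.682]
ft_force: [-0.6, -0.2, -0.3]
opening: 1.0
grip_force: 0.0
```

Emit:
step_arm --jaw -1 --plan '[{"x":0,"y":0,"z":0,"rx":0,"ry":0,"rz":1},{"x":0,"y":0,"z":0,"rx":0,"ry":0,"rz":1},{"x":0,"y":0,"z":0,"rx":0,"ry":0,"rz":1},{"x":0,"y":0,"z":0,"rx":0,"ry":0,"rz":0.24},{"x":-1,"y":1,"z":0,"rx":0,"ry":0,"rz":0},{"x":-1,"y":1,"z":0,"rx":0,"ry":0,"rz":0},{"x":-1,"y":1,"z":0,"rx":0,"ry":0,"rz":0},{"x":-1,"y":1,"z":0,"rx":0,"ry":0,"rz":0},{"x":-1,"y":1,"z":0,"rx":0,"ry":0,"rz":0},{"x":-1,"y":1,"z":0,"rx":0,"ry":0,"rz":0}]'

```text
t: 1.77
eef_pos: [390.9, 382.2, 239.6]
tcp_rot: [-3.141, 0.0, 1.366]
ft_force: [0.8, 0.4, 0.9]
opening: 1.001
grip_force: 0.0
```

Emit:
step_arm --jaw -1 --plan '[{"x":-1,"y":1,"z":0,"rx":0,"ry":0,"rz":0},{"x":-1,"y":1,"z":0,"rx":0,"ry":0,"rz":0},{"x":-1,"y":1,"z":0,"rx":0,"ry":0,"rz":0},{"x":-1,"y":1,"z":0,"rx":0,"ry":0,"rz":0},{"x":-1,"y":1,"z":0,"rx":0,"ry":0,"rz":0},{"x":-1,"y":1,"z":0,"rx":0,"ry":0,"rz":0},{"x":-1,"y":1,"z":0,"rx":0,"ry":0,"rz":0},{"x":-1,"y":1,"z":0,"rx":0,"ry":0,"rz":0},{"x":-1,"y":0,"z":0,"rx":0,"ry":0,"rz":0},{"x":-1,"y":0,"z":0,"rx":0,"ry":0,"rz":0}]'

```text
t: 2.6
eef_pos: [534.8, 96.1, 239.0]
tcp_rot: [-3.141, 0.0, 1.364]
ft_force: [0.3, 0.1, 0.8]
opening: 1.002
grip_force: 0.0
```

Emit:
step_arm --jaw -1 --plan '[{"x":-1,"y":0,"z":0,"rx":0,"ry":0,"rz":0},{"x":-1,"y":0,"z":0,"rx":0,"ry":0,"rz":0},{"x":-1,"y":0,"z":0,"rx":0,"ry":0,"rz":0},{"x":-1,"y":0,"z":0,"rx":0,"ry":0,"rz":0},{"x":-1,"y":0,"z":0,"rx":0,"ry":0,"rz":0},{"x":-1,"y":0,"z":0,"rx":0,"ry":0,"rz":0},{"x":-1,"y":0,"z":0,"rx":0,"ry":0,"rz":0},{"x":-1,"y":0,"z":0,"rx":0,"ry":0,"rz":0},{"x":-1,"y":0,"z":0,"rx":0,"ry":0,"rz":0},{"x":-1,"y":0,"z":0,"rx":0,"ry":0,"rz":0}]'

```text
t: 3.43
eef_pos: [482.3, -147.9, 239.6]
tcp_rot: [-3.141, -0.0, 1.365]
ft_force: [-0.0, 0.7, 0.9]
opening: 1.001
grip_force: 0.0
```

Run:
```python
from h import *
np.set_printoptions(suppress=True,precision=2)
s=state(); print(s['eef_pos'],s['tcp_rot'])
w=cam('wrist'); save('d.png',w['image']); print(-w['R'].T@w['t'],w['R'])
P=cloud(w)
m=(P[...,2]>155)&(P[...,2]<175)&(abs(P[...,0]-464)<40)&(abs(P[...,1]+253)<40)
print(m.sum(), P[m].mean(0) if m.any() else '')
```

```text
[ 482.29 -147.9   239.58] [-3.14 -0.    1.37]
[497.63 -76.17 410.21] [[ 0.98 -0.2   0.  ]
 [-0.2  -0.95  0.26]
 [-0.05 -0.25 -0.97]]
468 [ 464.17 -249.78  163.17]
```

View pics/d.png

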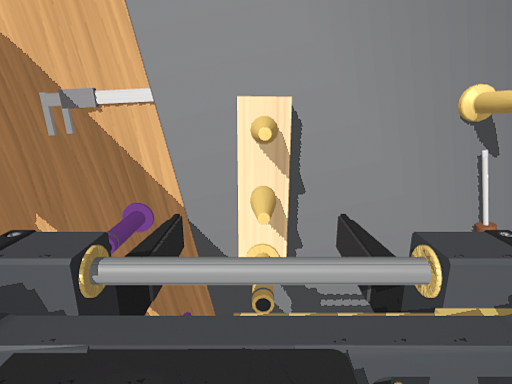

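Wrist view: the rack row runs straight up the image. The forms are at (264,130) and (262,200), and the pipe ring is at (263,300), central between the fingers. So the yaw is right. Going over the pipe and down.

Emit:
step_arm --jaw -1 --plan '[{"x":-0.86,"y":0.03,"z":0,"rx":0,"ry":0,"rz":0},{"x":-0.86,"y":0.03,"z":0,"rx":0,"ry":0,"rz":0},{"x":-0.86,"y":0.03,"z":0,"rx":0,"ry":0,"rz":0},{"x":-0.86,"y":0.03,"z":0,"rx":0,"ry":0,"rz":0},{"x":-0.85,"y":0.03,"z":0,"rx":0,"ry":0,"rz":0},{"x":0,"y":0,"z":0.5,"rx":0,"ry":0,"rz":0},{"x":0,"y":0,"z":0.5,"rx":0,"ry":0,"rz":0},{"x":0,"y":0,"z":0,"rx":0,"ry":0,"rz":0},{"x":0,"y":0,"z":0,"rx":0,"ry":0,"rz":0},{"x":0,"y":0,"z":0,"rx":0,"ry":0,"rz":0}]'

```text
t: 4.32
eef_pos: [464.5, -252.4, 215.1]
tcp_rot: [3.141, 0.0, 1.364]
ft_force: [-0.3, -0.2, 0.2]
opening: 1.003
grip_force: 0.0
```

Run:
```python
from h import *
np.set_printoptions(suppress=True,precision=2)
s=state(); print(s['eef_pos'],s['tcp_rot'])
a=cam('top');b=cam('side')
save('e.png',np.hstack([cv2.resize(a['image'][120:220,300:420],(400,333)),cv2.resize(b['image'][150:270,240:380],(389,333))]))
```

```text
[ 464.55 -252.41  215.14] [3.14 0.   1.36]
```

View pics/e.png

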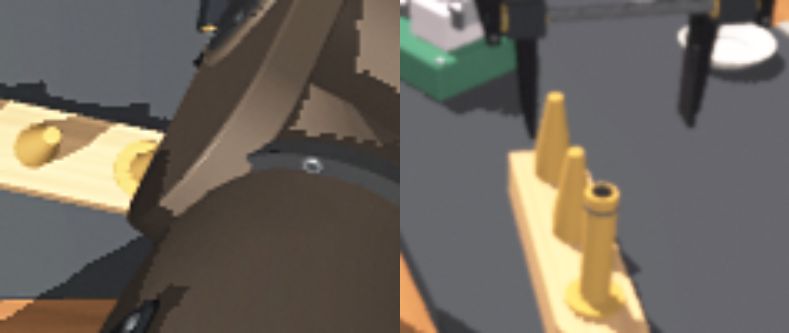

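Crop: the fingers straddle the pipe, which is at (600,250) in the side half. Down 103 mm, then close.

Emit:
step_arm --jaw -1 --plan '[{"x":-0.04,"y":0,"z":0.6,"rx":0,"ry":0,"rz":0},{"x":0,"y":0,"z":0.6,"rx":0,"ry":0,"rz":0},{"x":0,"y":0,"z":0.6,"rx":0,"ry":0,"rz":0},{"x":0,"y":0,"z":0.6,"rx":0,"ry":0,"rz":0},{"x":0,"y":0,"z":0.6,"rx":0,"ry":0,"rz":0},{"x":0,"y":0,"z":0.6,"rx":0,"ry":0,"rz":0},{"x":0,"y":0,"z":0.5,"rx":0,"ry":0,"rz":0},{"x":0,"y":0,"z":0,"rx":0,"ry":0,"rz":0},{"x":0,"y":0,"z":0,"rx":0,"ry":0,"rz":0},{"x":0,"y":0,"z":0,"rx":0,"ry":0,"rz":0}]'

```text
t: 5.25
eef_pos: [464.5, -253.6, 113.1]
tcp_rot: [3.14, 0.0, 1.363]
ft_force: [0.6, -0.9, 0.8]
opening: 1.0
grip_force: 0.0
```

Emit:
step_arm --jaw 1 --plan '[{"x":0,"y":0,"z":0,"rx":0,"ry":0,"rz":0},{"x":0,"y":0,"z":0,"rx":0,"ry":0,"rz":0},{"x":0,"y":0,"z":0,"rx":0,"ry":0,"rz":0},{"x":0,"y":0,"z":0,"rx":0,"ry":0,"rz":0},{"x":0,"y":0,"z":0,"rx":0,"ry":0,"rz":0},{"x":0,"y":0,"z":0,"rx":0,"ry":0,"rz":0},{"x":0,"y":0,"z":0,"rx":0,"ry":0,"rz":0},{"x":0,"y":0,"z":0,"rx":0,"ry":0,"rz":0},{"x":0,"y":0,"z":0,"rx":0,"ry":0,"rz":0},{"x":0,"y":0,"z":0,"rx":0,"ry":0,"rz":0}]'

```text
t: 6.08
eef_pos: [464.1, -253.5, 112.1]
tcp_rot: [-3.142, -0.0, 1.363]
ft_force: [-0.0, -0.2, 0.9]
opening: 0.352
grip_force: 0.0
```

Still closing (22 mm is an opening of about 0.23).

Emit:
step_arm --jaw 1 --plan '[{"x":0,"y":0,"z":0,"rx":0,"ry":0,"rz":0},{"x":0,"y":0,"z":0,"rx":0,"ry":0,"rz":0},{"x":0,"y":0,"z":0,"rx":0,"ry":0,"rz":0},{"x":0,"y":0,"z":0,"rx":0,"ry":0,"rz":0},{"x":0,"y":0,"z":0,"rx":0,"ry":0,"rz":0},{"x":0,"y":0,"z":0,"rx":0,"ry":0,"rz":0},{"x":0,"y":0,"z":-0.1,"rx":0,"ry":0,"rz":0},{"x":0,"y":0,"z":-0.2,"rx":0,"ry":0,"rz":0},{"x":0,"y":0,"z":-0.2,"rx":0,"ry":0,"rz":0},{"x":0,"y":0,"z":-0.3,"rx":0,"ry":0,"rz":0}]'

```text
t: 6.92
eef_pos: [464.0, -253.4, 132.6]
tcp_rot: [-3.141, -0.0, 1.363]
ft_force: [0.5, 0.7, -1.1]
opening: 0.229
grip_force: 30.0
```

Emit:
step_arm --jaw 1 --plan '[{"x":0,"y":0,"z":-0.6,"rx":0,"ry":0,"rz":0},{"x":0,"y":0,"z":-0.8,"rx":0,"ry":0,"rz":0},{"x":0,"y":0,"z":-0.8,"rx":0,"ry":0,"rz":0},{"x":0,"y":0,"z":-0.8,"rx":0,"ry":0,"rz":0},{"x":0,"y":0,"z":-0.8,"rx":0,"ry":0,"rz":0},{"x":0,"y":0,"z":-0.5,"rx":0,"ry":0,"rz":0},{"x":0.5,"y":-0.05,"z":0,"rx":0,"ry":0,"rz":0},{"x":0.8,"y":-0.1,"z":0,"rx":0,"ry":0,"rz":0},{"x":0.8,"y":-0.1,"z":0,"rx":0,"ry":0,"rz":0},{"x":0.8,"y":-0.1,"z":0,"rx":0,"ry":0,"rz":0}]'

```text
t: 7.75
eef_pos: [470.0, -179.1, 239.3]
tcp_rot: [-3.141, -0.0, 1.362]
ft_force: [-0.0, 0.4, -1.3]
opening: 0.228
grip_force: 30.0
```

Emit:
step_arm --jaw 1 --plan '[{"x":0.8,"y":-0.1,"z":0,"rx":0,"ry":0,"rz":0},{"x":0.8,"y":-0.1,"z":0,"rx":0,"ry":0,"rz":0},{"x":0.8,"y":-0.1,"z":0,"rx":0,"ry":0,"rz":0},{"x":0.8,"y":-0.1,"z":0,"rx":0,"ry":0,"rz":0},{"x":0.8,"y":-0.1,"z":0,"rx":0,"ry":0,"rz":0},{"x":0.8,"y":-0.1,"z":0,"rx":0,"ry":0,"rz":0},{"x":0.8,"y":-0.1,"z":0,"rx":0,"ry":0,"rz":0},{"x":0.8,"y":-0.1,"z":0,"rx":0,"ry":0,"rz":0},{"x":0.8,"y":-0.1,"z":0,"rx":0,"ry":0,"rz":0},{"x":0.8,"y":-0.1,"z":0,"rx":0,"ry":0,"rz":0}]'

```text
t: 8.58
eef_pos: [486.6, 21.8, 239.3]
tcp_rot: [-3.141, -0.0, 1.363]
ft_force: [0.2, 0.0, -1.3]
opening: 0.227
grip_force: 30.0
```

Run:
```python
from h import *
np.set_printoptions(suppress=True,precision=2)
s=state(); print(s['eef_pos'],s['tcp_rot'],s['grip_force'])
w=cam('wrist'); save('f.png',w['image']); print(w['f'],w['cx'],w['cy'])
import pickle; pickle.dump(w,open('w.pkl','wb'))
P=cloud(w)
m=(abs(P[...,2]-111.5)<4)&(abs(P[...,0]-498)<60)&(abs(P[...,1]-171)<60)
print(m.sum(), cv2.minAreaRect(P[m][:,:2].astype(np.float32)),np.median(P[m][:,2]))
h=(abs(P[...,0]-498)<22)&(abs(P[...,1]-171)<22)&(P[...,2]<109)
n,l,st,ce=cv2.connectedComponentsWithStats(h.astype(np.uint8))
for i in range(1,n):
  if st[i,4]>100: print(st[i],ce[i],onplane(w,*ce[i],111.5))
```

```text
[486.62  21.82 239.31] [-3.14 -0.    1.36] 29.999124705791473
295.4117965833953 259.6917715534917 189.16493713207421
2335 ((500.2160339355469, 169.13363647460938), (56.20038604736328, 75.19424438476562), 21.947574615478516) 110.57328849612564
[223   5  29  35 706] [236.88  21.79] [497.99 174.51 111.5 ]
```

View pics/f.png

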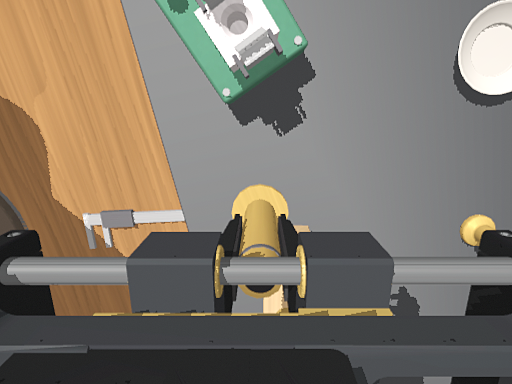

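Wrist view: the pipe is held upright between the fingers, with its flange top edge at (260,187). The socket bore is at (237,20), near the image edge. I'll move 70 mm closer and measure socket and flange in the same view.

Emit:
step_arm --jaw 1 --plan '[{"x":0.7,"y":-0.2,"z":0,"rx":0,"ry":0,"rz":0},{"x":0.7,"y":-0.2,"z":0,"rx":0,"ry":0,"rz":0},{"x":0.6,"y":-0.2,"z":0,"rx":0,"ry":0,"rz":0},{"x":0.5,"y":-0.2,"z":0,"rx":0,"ry":0,"rz":0},{"x":0.3,"y":0,"z":0,"rx":0,"ry":0,"rz":0},{"x":0,"y":0,"z":0,"rx":0,"ry":0,"rz":0},{"x":0,"y":0,"z":0,"rx":0,"ry":0,"rz":0},{"x":0,"y":0,"z":0,"rx":0,"ry":0,"rz":0},{"x":0,"y":0,"z":0,"rx":0,"ry":0,"rz":0},{"x":0,"y":0,"z":0,"rx":0,"ry":0,"rz":0}]'

```text
t: 9.47
eef_pos: [482.3, 92.2, 239.6]
tcp_rot: [-3.142, -0.0, 1.362]
ft_force: [-0.1, 0.2, -2.4]
opening: 0.223
grip_force: 30.0
```

Run:
```python
from h import *
np.set_printoptions(suppress=True,precision=2)
s=state(); print(s['eef_pos'],s['tcp_rot'],s['grip_force'])
w=cam('wrist'); save('g.png',cv2.resize(w['image'][20:250,160:340],(594,600-1-0) if 0 else (470,600),interpolation=2))
import pickle; pickle.dump(w,open('w.pkl','wb'))
P=cloud(w)
def fitc(xy):
    A=np.c_[2*xy,np.ones(len(xy))]; q=np.linalg.lstsq(A,(xy**2).sum(1),rcond=None)[0]
    return q[:2],np.sqrt(q[2]+q[0]**2+q[1]**2)
m=(abs(P[...,2]-111)<4)&(abs(P[...,0]-498)<60)&(abs(P[...,1]-171)<60)
print('block',m.sum(), cv2.minAreaRect(P[m][:,:2].astype(np.float32)),np.median(P[m][:,2]))
for zt in(108,105,100):
  h=(abs(P[...,0]-498)<22)&(abs(P[...,1]-171)<22)&(P[...,2]<zt)
  n,l,st,ce=cv2.connectedComponentsWithStats(h.astype(np.uint8)); i=1+st[1:,4].argmax()
  c=max(cv2.findContours((l==i).astype(np.uint8),0,1)[0],key=len)[:,0]
  X=np.array([onplane(w,u,v,zt)[:2] for u,v in c]); print('bore',zt,st[i],ce[i],fitc(X))
# catches
k=(P[...,2]>120)&(P[...,2]<140)&(abs(P[...,0]-498)<50)&(abs(P[...,1]-171)<50)
n,l,st,ce=cv2.connectedComponentsWithStats(k.astype(np.uint8))
for i in range(1,n):
  if st[i,4]>100: print('catch',P[l==i].mean(0),st[i])
# flange
e=s['eef_pos']; zf=e[2]-5-28
f=(abs(P[...,2]-zf)<6)&(np.hypot(P[...,0]-e[0],P[...,1]-e[1])<40)
print('flange',f.sum(),np.median(P[f],0))
c=max(cv2.findContours(f.astype(np.uint8),0,1)[0],key=len)[:,0]
X=np.array([onplane(w,u,v,zf)[:2] for u,v in c]); r=np.hypot(*(X-e[:2]).T); q=X[(r>17)&(r<26)]
print(len(q),fitc(q), 'z',np.median(P[...,2][f]),zf)
```

```text
[482.27  92.2  239.59] [-3.14 -0.    1.36] 29.999839961528778
block 2258 ((497.5859375, 175.209228515625), (56.041419982910156, 86.22305297851562), 22.068830490112305) 110.55566649852422
bore 108 [244  86  27  28 517] [257.23  99.3 ] (array([497.83, 175.  ]), np.float64(11.906156210498915))
bore 105 [247  89  22  22 336] [257.28  99.4 ] (array([497.85, 175.11]), np.float64(9.633388360149043))
bore 100 [248  90  20  21 319] [257.14  99.67] (array([497.65, 175.06]), np.float64(9.522983336421706))
catch [487.46 200.81 126.67] [220  53  40  39 801]
catch [508.18 149.46 126.57] [255 107  38  35 698]
flange 1137 [485.93 103.11 204.27]
109 (array([483.04,  94.96]), np.float64(19.77189694178225)) z 204.26933585305275 206.58730461984536
```

View pics/g.png

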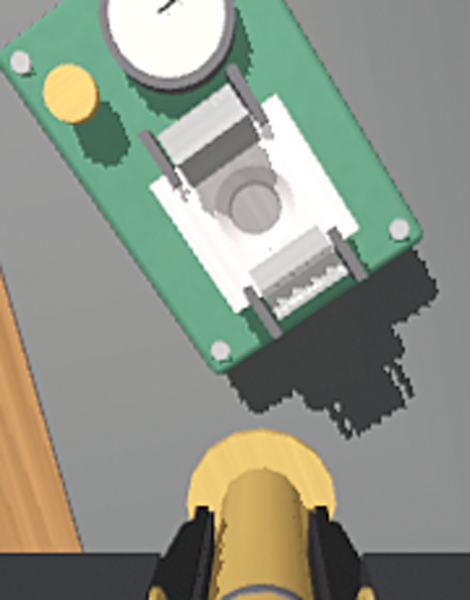

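Crop: the bore is at (255,207) in the crop and the flange at (261,490). In the wrist camera the bore lies (14.8, 80.1) mm from the flange centre, so the TCP goal is about (497.5,172), which agrees with the top view. Moving above the socket and down to just over the mouth.

Emit:
step_arm --jaw 1 --plan '[{"x":0.65,"y":-0.02,"z":0,"rx":0,"ry":0,"rz":0},{"x":0.65,"y":-0.02,"z":0,"rx":0,"ry":0,"rz":0},{"x":0.65,"y":-0.02,"z":0,"rx":0,"ry":0,"rz":0},{"x":0.65,"y":0,"z":0,"rx":0,"ry":0,"rz":0},{"x":0.65,"y":0,"z":0,"rx":0,"ry":0,"rz":0},{"x":0,"y":0,"z":0.5,"rx":0,"ry":0,"rz":0},{"x":0,"y":0,"z":0.5,"rx":0,"ry":0,"rz":0},{"x":0,"y":0,"z":0.5,"rx":0,"ry":0,"rz":0},{"x":0,"y":0,"z":0.5,"rx":0,"ry":0,"rz":0},{"x":0,"y":0,"z":0.2,"rx":0,"ry":0,"rz":0}]'

```text
t: 10.35
eef_pos: [497.1, 172.2, 183.2]
tcp_rot: [-3.14, 0.001, 1.362]
ft_force: [0.6, -0.3, -1.5]
opening: 0.225
grip_force: 30.0
```

Emit:
step_arm --jaw 1 --plan '[{"x":0,"y":0,"z":0.1,"rx":0,"ry":0,"rz":0},{"x":0,"y":0,"z":0.1,"rx":0,"ry":0,"rz":0},{"x":0,"y":0,"z":0.1,"rx":0,"ry":0,"rz":0},{"x":0,"y":0,"z":0.1,"rx":0,"ry":0,"rz":0},{"x":0,"y":0,"z":0.1,"rx":0,"ry":0,"rz":0},{"x":0,"y":0,"z":0,"rx":0,"ry":0,"rz":0},{"x":0,"y":0,"z":0,"rx":0,"ry":0,"rz":0},{"x":0,"y":0,"z":0,"rx":0,"ry":0,"rz":0},{"x":0,"y":0,"z":0,"rx":0,"ry":0,"rz":0},{"x":0,"y":0,"z":0,"rx":0,"ry":0,"rz":0}]'

```text
t: 11.18
eef_pos: [497.6, 172.6, 172.3]
tcp_rot: [3.141, -0.0, 1.363]
ft_force: [-0.3, 0.1, -0.9]
opening: 0.228
grip_force: 30.0
```

No contact force with the foot about 4 mm in, so it is centred. Continuing down.

Emit:
step_arm --jaw 1 --plan '[{"x":0,"y":0,"z":0.08,"rx":0,"ry":0,"rz":0},{"x":0,"y":0,"z":0.08,"rx":0,"ry":0,"rz":0},{"x":0,"y":0,"z":0.08,"rx":0,"ry":0,"rz":0},{"x":0,"y":0,"z":0.08,"rx":0,"ry":0,"rz":0},{"x":0,"y":0,"z":0.06,"rx":0,"ry":0,"rz":0},{"x":0,"y":0,"z":0,"rx":0,"ry":0,"rz":0},{"x":0,"y":0,"z":0,"rx":0,"ry":0,"rz":0},{"x":0,"y":0,"z":0,"rx":0,"ry":0,"rz":0},{"x":0,"y":0,"z":0,"rx":0,"ry":0,"rz":0},{"x":0,"y":0,"z":0,"rx":0,"ry":0,"rz":0}]'

```text
t: 12.02
eef_pos: [497.6, 172.6, 162.6]
tcp_rot: [3.142, -0.0, 1.363]
ft_force: [0.5, 3.6, 0.4]
opening: 0.226
grip_force: 30.0
```

Emit:
step_arm --jaw 1 --plan '[{"x":0,"y":0,"z":0.08,"rx":0,"ry":0,"rz":0},{"x":0,"y":0,"z":0.08,"rx":0,"ry":0,"rz":0},{"x":0,"y":0,"z":0.08,"rx":0,"ry":0,"rz":0},{"x":0,"y":0,"z":0,"rx":0,"ry":0,"rz":0},{"x":0,"y":0,"z":0,"rx":0,"ry":0,"rz":0},{"x":0,"y":0,"z":0,"rx":0,"ry":0,"rz":0},{"x":0,"y":0,"z":0,"rx":0,"ry":0,"rz":0},{"x":0,"y":0,"z":0,"rx":0,"ry":0,"rz":0},{"x":0,"y":0,"z":0,"rx":0,"ry":0,"rz":0},{"x":0,"y":0,"z":0,"rx":0,"ry":0,"rz":0}]'

```text
t: 12.85
eef_pos: [497.7, 172.6, 156.6]
tcp_rot: [3.141, -0.0, 1.363]
ft_force: [3.2, 2.9, -2.2]
opening: 0.225
grip_force: 30.0
```

Emit:
step_arm --jaw 1 --plan '[{"x":0,"y":0,"z":0.08,"rx":0,"ry":0,"rz":0},{"x":0,"y":0,"z":0.08,"rx":0,"ry":0,"rz":0},{"x":0,"y":0,"z":0.08,"rx":0,"ry":0,"rz":0},{"x":0,"y":0,"z":0,"rx":0,"ry":0,"rz":0},{"x":0,"y":0,"z":0,"rx":0,"ry":0,"rz":0},{"x":0,"y":0,"z":0,"rx":0,"ry":0,"rz":0},{"x":0,"y":0,"z":0,"rx":0,"ry":0,"rz":0},{"x":0,"y":0,"z":0,"rx":0,"ry":0,"rz":0},{"x":0,"y":0,"z":0,"rx":0,"ry":0,"rz":0},{"x":0,"y":0,"z":0,"rx":0,"ry":0,"rz":0}]'

```text
t: 13.68
eef_pos: [497.0, 172.4, 151.8]
tcp_rot: [-3.141, 0.0, 1.363]
ft_force: [-5.9, -0.2, 18.3]
opening: 0.224
grip_force: 30.0
```

18 N upward: either landed or on the catches. Looking.

Run:
```python
from h import *
np.set_printoptions(suppress=True,precision=2)
s=state(); print(s['eef_pos'],s['ft_force'],s['moment'])
b=cam('side'); w=cam('wrist')
P=cloud(w); e=s['eef_pos']
f=(P[...,2]>105)&(P[...,2]<135)&(np.hypot(P[...,0]-e[0],P[...,1]-e[1])<21)
print(f.sum(),np.percentile(P[f][:,2],[10,50,90]) if f.any() else '')
save('h.png',np.hstack([cv2.resize(b['image'][110:190,210:300],(405,360),interpolation=2),cv2.resize(w['image'][120:240,190:320],(390,360),interpolation=2)]))
```

```text
[496.99 172.41 151.82] [-5.86 -0.24 18.33] [-0.11  1.18 -0.04]
1161 [115.8  116.73 125.42]
```

View pics/h.png

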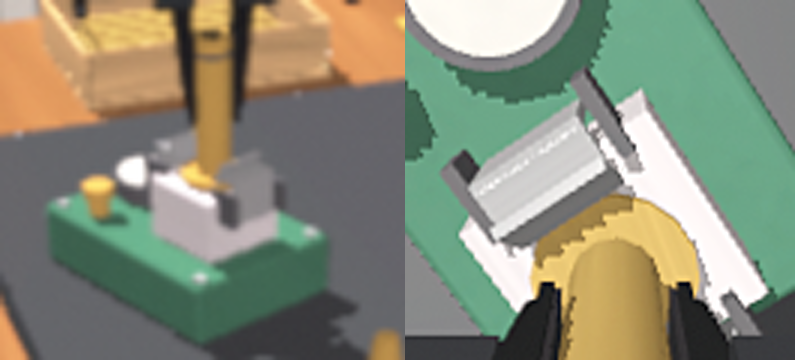

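The flange top is 6.1 mm above the block in the wrist camera, which is flush, and the catch lip at (600,225) overlaps the flange. Releasing, then rising straight up.

Emit:
step_arm --jaw -1 --plan '[{"x":0,"y":0,"z":0,"rx":0,"ry":0,"rz":0},{"x":0,"y":0,"z":0,"rx":0,"ry":0,"rz":0},{"x":0,"y":0,"z":0,"rx":0,"ry":0,"rz":0},{"x":0,"y":0,"z":0,"rx":0,"ry":0,"rz":0},{"x":0,"y":0,"z":0,"rx":0,"ry":0,"rz":0},{"x":0,"y":0,"z":0,"rx":0,"ry":0,"rz":0},{"x":0,"y":0,"z":0,"rx":0,"ry":0,"rz":0},{"x":0,"y":0,"z":0,"rx":0,"ry":0,"rz":0},{"x":0,"y":0,"z":0,"rx":0,"ry":0,"rz":0},{"x":0,"y":0,"z":0,"rx":0,"ry":0,"rz":0}]'

```text
t: 14.62
eef_pos: [497.5, 172.6, 150.6]
tcp_rot: [3.142, -0.0, 1.363]
ft_force: [-0.1, -0.3, -0.2]
opening: 0.868
grip_force: 0.0
```

Emit:
step_arm --jaw -1 --plan '[{"x":0,"y":0,"z":-0.3,"rx":0,"ry":0,"rz":0},{"x":0,"y":0,"z":-0.5,"rx":0,"ry":0,"rz":0},{"x":0,"y":0,"z":-0.6,"rx":0,"ry":0,"rz":0},{"x":0,"y":0,"z":-0.6,"rx":0,"ry":0,"rz":0},{"x":0,"y":0,"z":-0.6,"rx":0,"ry":0,"rz":0},{"x":0,"y":0,"z":-0.6,"rx":0,"ry":0,"rz":0},{"x":0,"y":0,"z":-0.6,"rx":0,"ry":0,"rz":0},{"x":0,"y":0,"z":-0.4,"rx":0,"ry":0,"rz":0},{"x":0,"y":0,"z":0,"rx":0,"ry":0,"rz":0},{"x":0,"y":0,"z":0,"rx":0,"ry":0,"rz":0}]'

```text
t: 15.45
eef_pos: [497.5, 172.6, 255.8]
tcp_rot: [3.141, -0.0, 1.363]
ft_force: [-0.0, -0.3, -0.7]
opening: 0.999
grip_force: 0.0
```

Emit:
step_arm --jaw -1 --plan '[{"x":-0.7,"y":0,"z":0,"rx":0,"ry":0,"rz":0},{"x":-0.7,"y":0,"z":0,"rx":0,"ry":0,"rz":0},{"x":-0.7,"y":0,"z":0,"rx":0,"ry":0,"rz":0},{"x":-0.7,"y":0,"z":0,"rx":0,"ry":0,"rz":0},{"x":-0.4,"y":0,"z":0,"rx":0,"ry":0,"rz":0},{"x":0,"y":0,"z":0,"rx":0,"ry":0,"rz":0},{"x":0,"y":0,"z":0,"rx":0,"ry":0,"rz":0},{"x":0,"y":0,"z":0,"rx":0,"ry":0,"rz":0},{"x":0,"y":0,"z":0,"rx":0,"ry":0,"rz":0},{"x":0,"y":0,"z":0,"rx":0,"ry":0,"rz":0}]'

```text
t: 16.28
eef_pos: [481.1, 94.9, 255.5]
tcp_rot: [-3.141, -0.0, 1.364]
ft_force: [0.1, -0.4, 0.0]
opening: 0.998
grip_force: 0.0
```

Run:
```python
from h import *
np.set_printoptions(suppress=True,precision=2)
s=state(); print(s['eef_pos'],s['ft_force'])
b=cam('side'); w=cam('wrist'); P=cloud(w); S=cloud(b)
for n,Q in(('w',P),('s',S)):
  r=np.hypot(Q[...,0]-497.5,Q[...,1]-173)
  fl=(r>13)&(r<20)&(Q[...,2]>105)&(Q[...,2]<135); bl=(r>23)&(r<28)&(abs(Q[...,2]-111)<4); tp=(r<16)&(Q[...,2]>190)
  for k,m in(('flange',fl),('block',bl),('top',tp)): print(n,k,m.sum(),np.percentile(Q[m][:,2],[10,50,90]) if m.any() else '',Q[m].mean(0) if m.any() else '')
save('i.png',np.hstack([cv2.resize(b['image'][110:190,210:300],(405,360),interpolation=2),cv2.resize(w['image'][0:130,190:330],(388,360),interpolation=2)]))
```

```text
[481.08  94.88 255.5 ] [ 0.07 -0.35  0.  ]
w flange 555 [115.88 116.82 120.63] [497.64 169.81 117.48]
w block 457 [109.71 110.65 111.57] [497.53 174.15 110.64]
w top 1543 [204.21 426.18 426.18] [496.87 169.67 320.52]
s flange 23 [111.02 117.01 122.56] [487.39 167.16 117.09]
s block 21 [108.33 111.15 112.48] [475.63 169.84 110.8 ]
s top 64 [192.35 200.85 205.76] [495.71 168.42 200.07]
```

View pics/i.png

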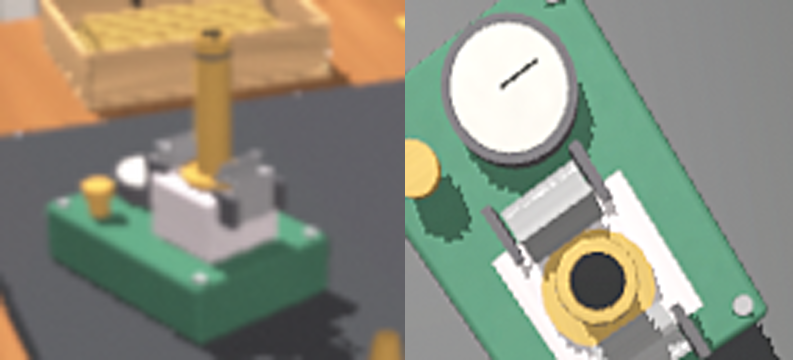

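The pipe stands upright and free. Its flange top is 6.2 mm above the block, which is flush, and the catches lie over the flange. Handing in.

```bash
python3 -c "
from cell import *
print(job_done())"
```

```text
the job is handed in; nothing more can be done
None
```

The pipe stands upright and released in the tester's air socket, its flange flush under both catches in the last camera check; both forms were left in the rack, and the job was handed in at about 16 s, with no verdict returned.

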